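# Turn a closure cover over against the bench stop

### The job

Turn the cover plate over so that its seal side faces up, without picking it up: push it along the bench against the hollow front of the bench stop until it tips up and stands leaning steeply on the stop, then push its top edge back from behind so that it falls over. Leave it lying flat on the bench just in front of the stop, and do not disturb the bottle, the screwdriver or the small box.

Things in the scene. Friction and masses are not known exactly. Their poses are not given: they have to be found in the camera images.
- plate: loose grey plastic cover plate, 80 mm (its x) by 110 mm (its y), 7 mm thick, about 90 g; origin at the centre of the face that lies on the bench at the start (seal side, with a thin flush black seal frame); z points out of the plain side, up at the start; a 110 mm edge (the +x one) faces the stop, askew by up to 0.3 rad
- plate_center (a point): the centre of the cover plate, half-way through its thickness (3.5 mm above the bench when it lies flat, about 40 mm when it stands on a long edge)
- stop: fixed aluminium bench rail, 200 mm long (its y), 45 mm high; origin on the bench at the middle of its foot line, where the front face leaves the bench; x points into the rail, away from the robot. The front is hollow: it rises at 40 degrees to 8 mm height, at 50 to 20 mm, at 60 to 33 mm, then at 70 to the top edge. A plate pushed along x climbs it with its leading edge
- stop_top (a point): middle of the stop's top front edge, 31 mm behind the foot line (along the stop's x), 45 mm high. With its trailing edge at the foot line the plate leans on this edge at about 55 degrees, rising 20 mm above it, and stays when let go. The top is flat, 23 mm deep; behind it is only a 5 mm high flange, to 82 mm behind the foot line
- cleaner: bystander: loose white bottle, 52 mm across, 130 mm high, origin at the centre of its underside; stands beside the left end of the stop
- driver: bystander: loose screwdriver lying on the bench right of the work, origin under it
- sleeve_box: bystander: loose small cardboard box, 60 by 45 by 30 mm high, origin at the centre of its underside; left of the work
Not all that is in view belongs to the job. Of the things shaped like the plate, the grey one is meant.

How it is judged:
By the outcome, as a careful person would: the job done as asked, in the order asked, and still so for the second after the job is handed in, with the robot touching nothing.
It also fails if it takes over 58 s, if anything falls off the work surface, if the arm or the gripper's body presses on something with over 40 N, if the wrist force passes 120 N, or if a joint passes its speed limit or range.

### The arm

A 6-joint arm with a two-finger parallel gripper is mounted at the origin on the work surface. World frame = base frame: x ahead of the robot, y to its left, z up, the work surface at z = 0. Lengths are in mm, angles in rad, forces in N, time in s.
With the tool pointing down it reaches from about 350 to 775 mm from the base axis. Payload 5.5 kg.
Tool frame: the origin (TCP) lies on the centre line of the jaws, within the pads' length; the fingertips stand 8 mm ahead of it and the grasp point (between the pads) lies 11 mm behind it; z points along the fingers, y is the direction in which the jaws open and shut (so a half turn about z gives the same grasp; the last joint's range is limited). The gripper opens to 85 mm and grips with 20 to 120 N. Pads are 22 mm wide; open, the fingers measure 114 mm over their backs; the gripper's body (76 mm by 85 mm) begins 54 mm behind the grasp point. The pads swing forward as they close: fully open they stand 13 mm farther back than shut.
Start: joints at [1.21, 0.313, 0.046, 1.304, 0, 1.431], TCP at [125.952, 561.077, 239.323] pointing down, gripper open.
Joint ranges: [-2.76, 2.76], [-0.86, 1.69], [-1.03, 1.26], [-2.2, 2.34], [-1.47, 1.5], [-3.14, 3.14]. Speed limits (rad/s): [2.57, 2.57, 3.14, 3.14, 3.14, 3.14].

### API

Orientations are given as a unit quaternion [x, y, z, w].
In Python, from workcell import ctrl gives the robot as it stands.
- The arm moves only by the tool play_rows, never from a script. Its argument "motion" is a list of rows, each a list of 7 numbers: the turn, a rotation vector about the tool's x, y, z in rad, then the shift along the tool's x, y, z in cm, then the opening in per cent of the stroke, from 0 (shut) to 100 (fully open). In form: [[ax, ay, az, x, y, z, fingers], ...]. A call has 1 to 8 rows; each row is the pose to reach, as a shift and turn from the pose commanded when the call began, along the tool's axes at that moment; what a row does not reach only later rows make up. A row lasts 1/8 s, in which the tool goes at most 62.5 mm and 10.7 degrees, less where a joint would pass 70% of its speed; a pose out of reach is approached as far as the arm can. A call with a gripper value outside its range is refused whole. The fingers move at their own pace and stop on an object; the grip force is fixed at half the most. Time passes only in rows, so rows that repeat a pose let the fingers close. It gives the time, the measured TCP pose, the force and the opening at its end, in the units of the state.
- ctrl.read_state(): the state, without advancing time (a new reading comes with each control period).
- ctrl.grab_frame(name): name is "side" or "top" or "wrist"; returns the picture (480x640x3 uint8, red, green, blue); there is no depth.
- ctrl.camera_info(name): a dict with "vfov" (degrees; the focal length in pixels is half the picture's height over the tangent of half this angle, whatever the lens; pixels are square), "cx", "cy" (the principal point, pixels), "k1" (the pictures are not rectified: a ray, as slopes to the right and down, at radius r is drawn at 1 + k1 r^2 times it, then the intrinsics apply), "extrinsics" (4x4, takes a point from camera to world coordinates). Camera axes: x right, y down, z forward; pixel columns grow to the right and rows downward; lengths in mm; the calibration is good to about 2 mm. A picture is of the moment at which its call begins: read the wrist's pose just before it. camera_info takes no time and is no camera call; for the wrist camera it gives the pose at the moment of the call.
- ctrl.job_done(): hands the job in, once; it reports no verdict.
Trained networks look in the newest picture that a camera, given by its name, has taken for a name from the list of things; names that differ only in an ending like _2 or _b are one class to them, and where a whole thing is asked for, a point or a joint stands for the part that bears it (a point fixed in the world has none). Each returns a list of dicts, best first, with "p" (0 to 1); they miss things now and then, are a little off and sometimes report something else, mostly with a low value. They report only what shows in the picture. A call takes as long as a camera call. They do not tell look-alikes from the thing itself.
- ctrl.search_frame(label, camera): "rect" ([left, top, right, bottom] in pixels, round what is visible of it).
- ctrl.regions_of(label, camera): "mask" (480x640 bool, what is visible of it) and "rect" ([left, top, right, bottom] in pixels, round what is visible of it).
- ctrl.spot_point(label, camera): "pixel" ([column, row] in pixels: a listed point, or the origin of a listed thing).
The state is a dict: "clock": time; "qpos": joint angles; "dq": joint speeds; "tau": joint torques, N m; "tool_pos": TCP position; "eef_rot": TCP orientation; "force": force on the tool from outside, world axes, zero at the start; "torque": the same for the moment, N m; "opening": finger opening in mm.
Only numpy, scipy, OpenCV 4.12 (cv2) and the standard library are available. Lean on these libraries where they do the work, as an engineer would, in place of code of your own. Each camera call takes 0.05 s, during which the arm holds its last target. There are 200 camera calls.

## Working session

There is one attempt and no reset: what is moved stays moved. The work goes in short steps, Python scripts to look and compute and a tool call to move; the robot and the scene stay as the last step left them, time stands still between calls to the robot, and variables do not carry over. Pictures are saved under pics/ and viewed, about 8 in all and at most 12, crops included, and the job is handed in when it is done.

Besides the shell and the picture viewer there is one more tool, called after "Call:" in YAML: its name, and indented under it one key for each argument. play_rows: Moves the arm, as the interface text tells. Its arguments: {"type":"object","properties":{"motion":{"type":"array","items":{"type":"array","items":{"type":"number"}}}},"required":["motion"]}

```bash
ls; mkdir -p pics
cat > h.py <<'E'
import numpy as np, cv2
from workcell import ctrl
from scipy.spatial.transform import Rotation as R
def K(i):
    f=240/np.tan(np.radians(i['vfov'])/2); return f
def ray(i,px):
    f=K(i); d=np.array([(px[0]-i['cx'])/f,(px[1]-i['cy'])/f]); u=d.copy()
    for _ in range(30): u=d/(1+i['k1']*(u@u))
    E=np.array(i['extrinsics']); return E[:3,3],E[:3,:3]@np.array([u[0],u[1],1])
def onz(i,px,z):
    o,d=ray(i,px); return o+d*(z-o[2])/d[2]
def proj(i,P):
    E=np.array(i['extrinsics']); c=E[:3,:3].T@(np.array(P,float)-E[:3,3]); u=c[:2]/c[2]
    u=u*(1+i['k1']*(u@u)); f=K(i); return np.array([u[0]*f+i['cx'],u[1]*f+i['cy']])
def save(n,im): cv2.imwrite('pics/'+n+'.png',im[:,:,::-1])
E
python3 - <<'E'
from h import *
for c in ('top','side'):
    im=ctrl.grab_frame(c); save(c+'1',im); i=ctrl.camera_info(c)
    print(c,i['vfov'],i['k1'],np.round(i['extrinsics'],2).tolist())
    for l in ('plate','stop','cleaner','driver','sleeve_box','stop_top','plate_center'):
        print(l,[(round(d['p'],2),np.round(d['pixel']).tolist()) for d in ctrl.spot_point(l,c)])
print(ctrl.read_state())
E
```

```text
pics
top 51.98694079088744 -0.07914730456473665 [[-0.04, -0.97, 0.22, 300.59], [-1.0, 0.04, -0.01, 77.82], [0.0, -0.22, -0.97, 980.7], [0.0, 0.0, 0.0, 1.0]]
plate [(0.92, [319.0, 238.0]), (0.9, [315.0, 330.0]), (0.79, [216.0, 343.0]), (0.59, [427.0, 311.0])]
stop [(0.76, [300.0, 194.0]), (0.26, [319.0, 240.0]), (0.24, [196.0, 188.0])]
cleaner [(0.9, [194.0, 187.0])]
driver [(0.58, [399.0, 216.0])]
sleeve_box [(0.76, [206.0, 260.0])]
stop_top [(0.62, [296.0, 172.0]), (0.34, [319.0, 238.0])]
plate_center [(0.87, [426.0, 311.0]), (0.73, [196.0, 188.0]), (0.64, [320.0, 238.0]), (0.58, [213.0, 338.0]), (0.56, [314.0, 334.0])]
side 52.8944059608717 -0.04990423138180834 [[0.9, -0.29, 0.33, 227.65], [-0.44, -0.57, 0.69, -549.92], [-0.01, -0.77, -0.64, 610.09], [0.0, 0.0, 0.0, 1.0]]
plate [(0.9, [216.0, 276.0]), (0.86, [275.0, 362.0]), (0.75, [315.0, 252.0]), (0.65, [184.0, 220.0])]
stop [(0.89, [351.0, 228.0]), (0.19, [379.0, 304.0])]
cleaner [(0.58, [310.0, 172.0])]
driver [(0.82, [380.0, 303.0])]
sleeve_box [(0.76, [251.0, 196.0])]
stop_top [(0.71, [364.0, 204.0])]
plate_center [(0.93, [215.0, 276.0]), (0.81, [188.0, 213.0]), (0.71, [312.0, 249.0]), (0.67, [279.0, 357.0])]
{'clock': 0.8, 'qpos': array([ 1.21045889e+00,  3.13128266e-01,  4.61129521e-02,  1.30359889e+00,
       -1.17545532e-06,  1.43124107e+00]), 'dq': array([-4.56441638e-04, -5.13206393e-04, -3.03609359e-05,  6.94151219e-04,
        9.81538610e-04,  1.17713175e-03]), 'tau': array([ 2.44266257e-04, -4.80387497e+01,  2.98796564e+01, -2.26068319e-04,
       -2.31710674e-04,  3.94903097e-07]), 'tool_pos': array([125.92199369, 561.08983022, 239.36933805]), 'eef_rot': array([1.10167021e-01, 9.93913084e-01, 8.80879456e-05, 2.30940876e-05]), 'force': array([0.23729199, 0.38873821, 0.02189014]), 'torque': array([-0.05554306, -0.04583546, -0.00113623]), 'opening': 85.24525163038301}
```

View pics/top1.png

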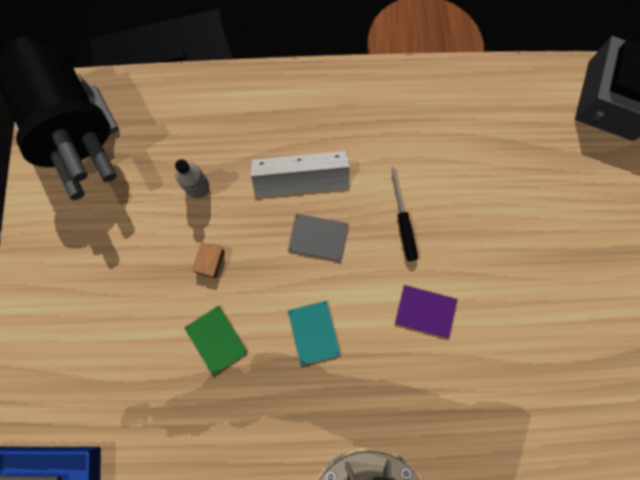

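View pics/side1.png

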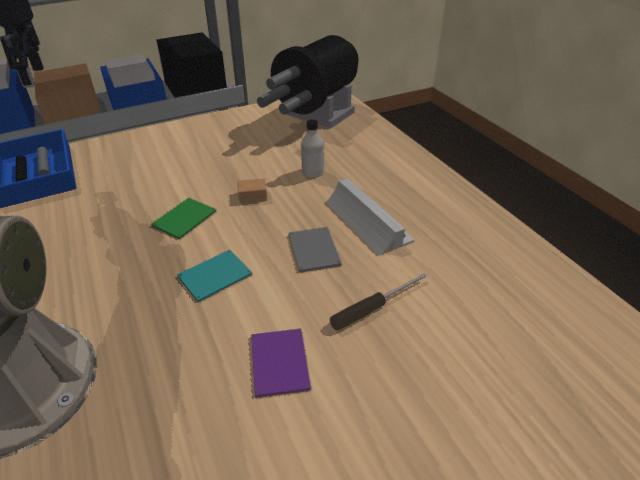

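The top view shows the grey plate at (319,238), in front of the stop at (300,175). The look-alikes are teal (315,333), green (216,340) and purple (427,311), so I take the grey one. The bottle is at (194,187), the screwdriver at (403,215) and the box at (207,260).

Run:
```python
from h import *
im=ctrl.grab_frame('top'); i=ctrl.camera_info('top'); save('crop1',cv2.resize(im[130:290,160:440],None,fx=2.8,fy=2.8,interpolation=cv2.INTER_CUBIC))
for l,z in (('plate',7),('stop',45),('cleaner',0),('driver',10),('sleeve_box',30)):
    for d in ctrl.regions_of(l,'top')[:4]:
        c=cv2.findContours(d['mask'].astype(np.uint8),0,1)[0]; c=max(c,key=len)[:,0]
        w=np.array([onz(i,p,z)[:2] for p in c.astype(float)],np.float32)
        b=cv2.minAreaRect(w); print(l,round(d['p'],2),np.round(d['rect']),np.round(b[0]),np.round(b[1]),round(b[2],1))
        print('  ',np.round(cv2.boxPoints(b)).tolist())
for n,p,z in (('top L',(251,173),45),('top R',(349,163),45),('foot L',(254,196),0),('foot R',(349,191),0),('btl',(196,188),0)):
    print(n,onz(i,p,z).round(1))
s=ctrl.camera_info('side'); ctrl.grab_frame('side')
for l,z in (('plate',7),):
  for d in ctrl.regions_of(l,'side')[:4]:
        c=cv2.findContours(d['mask'].astype(np.uint8),0,1)[0]; c=max(c,key=len)[:,0]
        w=np.array([onz(s,p,z)[:2] for p in c.astype(float)],np.float32)
        b=cv2.minAreaRect(w); print('side',l,np.round(b[0]),np.round(b[1]),round(b[2],1))
for n,p,z in (('top farL',(341,181),45),('top nearR',(392,243),45),('footL',(326,203),0),('footR',(377,251),0)):
    print(n,onz(s,p,z).round(1))
print(ctrl.read_state()['clock'], np.round(ctrl.camera_info('wrist')['extrinsics'],3).tolist())
```

```text
plate 0.95 [286. 304. 339. 366.] [336.  90.] [109.  81.] 11.9
   [[274.0, 118.0], [290.0, 39.0], [397.0, 62.0], [381.0, 141.0]]
plate 0.93 [288. 214. 348. 260.] [526.  74.] [112.  83.] 76.6
   [[472.0, 29.0], [553.0, 10.0], [579.0, 119.0], [498.0, 138.0]]
plate 0.8 [397. 284. 457. 336.] [ 369. -133.] [111.  81.] 71.3
   [[312.0, -172.0], [389.0, -198.0], [425.0, -93.0], [348.0, -67.0]]
plate 0.56 [186. 304. 244. 373.] [329. 282.] [112.  83.] 31.6
   [[259.0, 288.0], [303.0, 217.0], [398.0, 276.0], [355.0, 347.0]]
stop 0.66 [249. 152. 351. 196.] [649. 106.] [ 81. 200.] 3.5
   [[602.0, 203.0], [614.0, 3.0], [695.0, 8.0], [683.0, 208.0]]
stop 0.24 [290. 216. 350. 261.] [516.  75.] [107.  79.] 76.2
   [[465.0, 32.0], [542.0, 13.0], [568.0, 117.0], [491.0, 136.0]]
cleaner 0.87 [173. 160. 208. 200.] [667. 340.] [99. 55.] 33.2
   [[610.0, 336.0], [640.0, 290.0], [724.0, 344.0], [693.0, 390.0]]
driver 0.93 [389. 171. 418. 263.] [ 522. -105.] [104.  24.] 6.8
   [[469.0, -99.0], [472.0, -123.0], [575.0, -111.0], [572.0, -87.0]]
sleeve_box 0.96 [192. 242. 224. 276.] [482. 292.] [51. 60.] 71.6
   [[445.0, 277.0], [502.0, 258.0], [518.0, 307.0], [461.0, 326.0]]
top L [654.6 205.3  45. ]
top R [668.4   6.7  45. ]
foot L [620.4 205.3   0. ]
foot R [623.7   6.5   0. ]
btl [643.  327.8   0. ]
side plate [524.  72.] [120.  83.] 76.4
side plate [328. 281.] [116.  91.] 31.5
side plate [ 367. -135.] [117.  82.] 72.9
side plate [335.  88.] [113.  85.] 11.8
top farL [652.2 201.2  45. ]
top nearR [638.  -17.6  45. ]
footL [616.2 199.9   0. ]
footR [632.3  17.8   0. ]
1.2 [[0.219, 0.941, 0.258, 60.92], [0.976, -0.211, -0.058, 574.591], [0.0, 0.264, -0.964, 373.327], [0.0, 0.0, 0.0, 1.0]]
```

View pics/crop1.png

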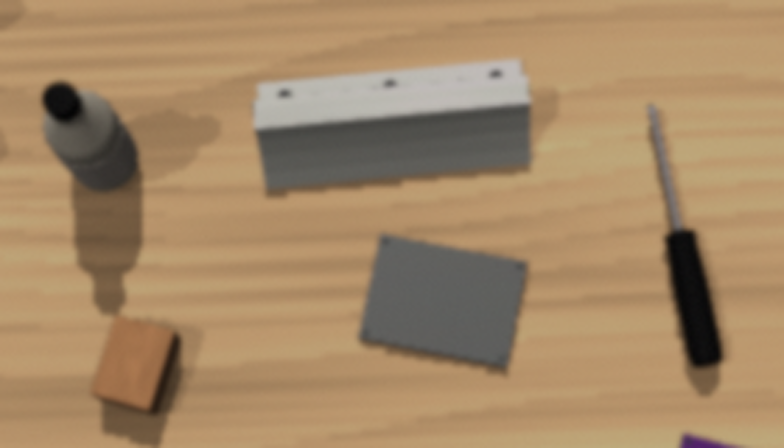

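The crop confirms the grey plate lies plain side up, with corners near crop (383,237), (525,263), (507,367) and (361,340). The stop's foot line runs from crop (267,189) to (530,165).

Run:
```python
from h import *
i=ctrl.camera_info('top'); f=lambda p:(160+p[0]/2.8-.3,130+p[1]/2.8-.3)
for n,p,z in (('topL',(257,128),45),('topR',(529,104),45),('footL',(267,189),0),('footR',(530,165),0),('backL',(258,84),45),('backR',(520,61),45),
 ('pa',(383,237),7),('pb',(525,263),7),('pc',(507,367),5),('pd',(361,340),5)): print(n,onz(i,f(p),z).round(1))
```

```text
topL [649.4 204.3  45. ]
topR [660.1   7.9  45. ]
footL [617.6 203.1   0. ]
footR [628.9   6.3   0. ]
backL [683.2 203.5  45. ]
backR [693.7  12.7  45. ]
pa [575.2 117.3   7. ]
pb [551.6  14.3   7. ]
pc [475.4  31.    5. ]
pd [499.2 135.4   5. ]
```

Call:
play_rows:
  motion:
    - [0,0,0,-22,-19,0,100]
    - [0,0,0,-43.4,-38.7,5,100]
    - [0,0,0,-43.4,-38.7,8,100]
    - [0,0,0,-43.4,-38.7,8,100]
    - [0,0,0,-43.4,-38.7,8,100]
    - [0,0,0,-43.4,-38.7,10,100]
    - [0,0,0,-43.4,-38.7,12,100]
    - [0,0,0,-43.4,-38.7,12,100]

```text
clock: 2.2
tool_pos: [412.4, 161.8, 149.7]
eef_rot: [0.11, 0.994, 0.0, 0.001]
force: [1.1, 0.8, 0.4]
opening: 85.3
```

Call:
play_rows:
  motion:
    - [0,0,0,-4,-3.5,2,100]
    - [0,0,0,-6.7,-6,5,100]
    - [0,0,0,-6.7,-6,8,100]
    - [0,0,0,-6.7,-6,10.5,100]
    - [0,0,0,-6.7,-6,10.5,100]
    - [0,0,0,-6.7,-6,10.5,100]

```text
clock: 2.95
tool_pos: [463.9, 90.4, 45.6]
eef_rot: [0.11, 0.994, 0.0, 0.0]
force: [-1.2, 0.7, 0.9]
opening: 85.4
```

Run:
```python
from h import *
a=ctrl.grab_frame('side')[150:330,170:410]; b=ctrl.grab_frame('wrist'); save('s2',np.hstack([cv2.resize(a,(480,360)),cv2.resize(b,(300,225)).copy() if 0 else cv2.copyMakeBorder(cv2.resize(b,(320,240)),0,120,0,0,0)]))
s=ctrl.read_state(); print(s['tool_pos'],s['eef_rot'],s['force'])
i=ctrl.camera_info('side')
```

```text
[464.43640355  90.48732494  46.05088118] [1.09957441e-01 9.93935537e-01 2.16777902e-04 1.20964738e-03] [ 0.49134015 -0.29732723  0.11202789]
```

View pics/s2.png

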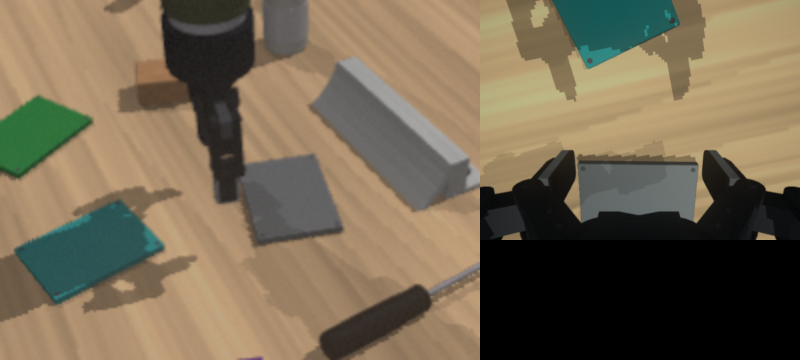

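The left half shows the fingers standing just behind the grey plate's rear edge. The wrist half shows the plate centred between the fingers and square to them, with a small gap. Next I narrow the fingers and go down.

Call:
play_rows:
  motion:
    - [0,0,0,0,0,1,60]
    - [0,0,0,0,0,2,60]
    - [0,0,0,0,0,3,60]
    - [0,0,0,0,0,3.4,60]
    - [0,0,0,0,0,3.4,60]

```text
clock: 3.68
tool_pos: [462.9, 90.2, 10.2]
eef_rot: [0.11, 0.994, -0.0, -0.001]
force: [0.4, 0.0, -0.5]
opening: 51.3
```

Call:
play_rows:
  motion:
    - [0,0,0,0,0,0.1,60]
    - [0,0,0,0,0,0.2,60]
    - [0,0,0,0,0,0.3,60]
    - [0,0,0,0,0,0.3,60]

```text
clock: 4.18
tool_pos: [463.4, 90.2, 7.8]
eef_rot: [0.11, 0.994, 0.0, 0.0]
force: [0.3, -0.6, -0.9]
opening: 51.1
```

Call:
play_rows:
  motion:
    - [0,0,0,0,0,0.1,60]
    - [0,0,0,0,0,0.2,60]
    - [0,0,0,0,0,0.2,60]

```text
clock: 4.55
tool_pos: [463.2, 90.2, 5.6]
eef_rot: [0.11, 0.994, 0.0, -0.0]
force: [0.9, 0.5, 0.5]
opening: 51.3
```

Call:
play_rows:
  motion:
    - [0,0,0,0,0,0.1,60]
    - [0,0,0,0,0,0.1,60]

```text
clock: 4.8
tool_pos: [463.4, 90.3, 4.8]
eef_rot: [0.11, 0.994, 0.0, 0.0]
force: [0.7, -0.0, 0.2]
opening: 51.0
```

Call:
play_rows:
  motion:
    - [0,0,0,0,0,0.1,60]
    - [0,0,0,0,0,0.1,60]

```text
clock: 5.05
tool_pos: [463.4, 90.3, 4.7]
eef_rot: [0.11, 0.994, 0.0, 0.0]
force: [-4.1, -0.5, 11.3]
opening: 51.0
```

Contact with the bench is at TCP z ≈ 4.7 (11 N). I lift slightly, then start pushing.

Call:
play_rows:
  motion:
    - [0,0,0,0,0,-0.2,60]
    - [0,0,0,-0.5,0,-0.2,60]
    - [0,0,0,-1,0,-0.2,60]
    - [0,0,0,-1.4,0,-0.2,60]
    - [0,0,0,-1.8,0,-0.2,60]

```text
clock: 5.68
tool_pos: [480.9, 86.2, 5.5]
eef_rot: [0.11, 0.994, 0.0, -0.0]
force: [-1.0, 0.5, 0.6]
opening: 51.4
```

```bash
cat > pl.py <<'E'
from h import *
def plate(z=7):
    i=ctrl.camera_info('top'); ctrl.grab_frame('top')
    for d in ctrl.regions_of('plate','top'):
        c=max(cv2.findContours(d['mask'].astype(np.uint8),0,1)[0],key=len)[:,0]
        w=np.array([onz(i,p,z)[:2] for p in c.astype(float)],np.float32); b=cv2.minAreaRect(w)
        if b[0][0]>430: print(round(d['p'],2),np.round(b[0],1),np.round(b[1]),round(b[2],1),np.round(cv2.boxPoints(b)).tolist())
    s=ctrl.read_state(); print(s['clock'],s['tool_pos'].round(1),s['eef_rot'].round(3),s['force'].round(1))
if __name__=='__main__': plate()
E
python3 pl.py
```

```text
5.775 [481.5  86.2   5.7] [0.11  0.994 0.    0.   ] [0.1 0.  0. ]
```

Call:
play_rows:
  motion:
    - [0,0,-0.035,-0.55,0.01,0,60]
    - [0,0,-0.07,-1.1,0.05,0,60]
    - [0,0,-0.105,-1.65,0.11,0,60]
    - [0,0,-0.14,-2.2,0.2,0,60]
    - [0,0,-0.175,-2.75,0.3,0,60]
    - [0,0,-0.21,-3.3,0.44,0,60]
    - [0,0,-0.245,-3.85,0.6,0,60]
    - [0,0,-0.278,-4.4,0.78,0,60]

```text
clock: 6.78
tool_pos: [525.9, 84.3, 5.8]
eef_rot: [-0.03, 1.0, 0.0, -0.0]
force: [-0.8, -0.2, -0.3]
opening: 51.1
```

Run:
```python
from h import *
a=ctrl.grab_frame('side')[130:310,200:440]; b=ctrl.grab_frame('wrist'); save('s3',np.hstack([cv2.resize(a,(480,360)),cv2.copyMakeBorder(cv2.resize(b,(320,240)),0,120,0,0,0)]))
s=ctrl.read_state(); print(s['tool_pos'],s['eef_rot'],s['force'])
```

```text
[526.58079813  84.38142643   5.85445288] [-2.91052937e-02  9.99576190e-01  1.01502793e-04  5.57914381e-04] [-0.46528281 -0.83024941  0.97434879]
```

View pics/s3.png

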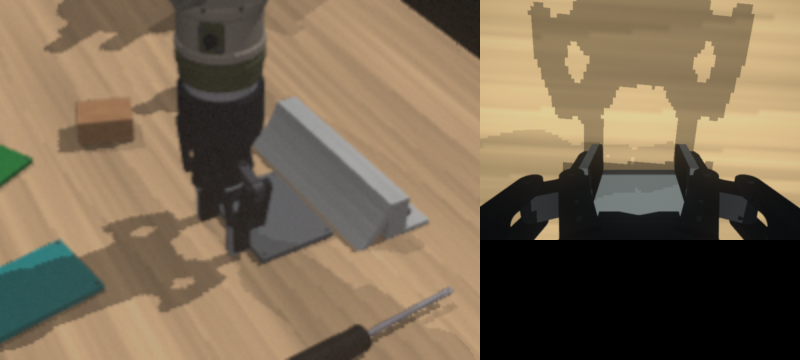

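The plate is now square to the stop, with its leading edge about 6 mm from the foot. The wrist part shows its rear edge flush between both fingers. I push straight on.

Call:
play_rows:
  motion:
    - [0,0,0,-0.6,0,0,60]
    - [0,0,0,-1.2,0,0,60]
    - [0,0,0,-1.7,0,0,60]
    - [0,0,0,-2.2,0,0,60]
    - [0,0,0,-2.8,0,0,60]
    - [0,0,0,-3.4,0,0,60]
    - [0,0,0,-4,0,0,60]

```text
clock: 7.75
tool_pos: [565.9, 86.6, 5.7]
eef_rot: [-0.029, 1.0, 0.0, -0.0]
force: [-1.7, -0.3, -1.9]
opening: 51.1
```

Call:
play_rows:
  motion:
    - [0,0,0,-0.6,0,0,60]
    - [0,0,0,-1.2,0,0,60]
    - [0,0,0,-1.8,0,0,60]
    - [0,0,0,-2.4,0,0,60]
    - [0,0,0,-3.0,0,0,60]

```text
clock: 8.38
tool_pos: [596.0, 88.3, 5.8]
eef_rot: [-0.029, 1.0, 0.0, 0.0]
force: [-1.6, -0.1, -0.4]
opening: 51.1
```

Run:
```python
from h import *
a=ctrl.grab_frame('side')[130:310,200:440]; b=ctrl.grab_frame('wrist'); save('s4',np.hstack([cv2.resize(a,(480,360)),cv2.copyMakeBorder(cv2.resize(b,(320,240)),0,120,0,0,0)]))
s=ctrl.read_state(); print(s['tool_pos'],s['eef_rot'],s['force'])
```

```text
[596.56789646  88.30149287   5.92740046] [-2.85867957e-02  9.99591100e-01  6.22119555e-05  6.51918277e-04] [-1.5432992   0.44545723 -0.12368356]
```

View pics/s4.png

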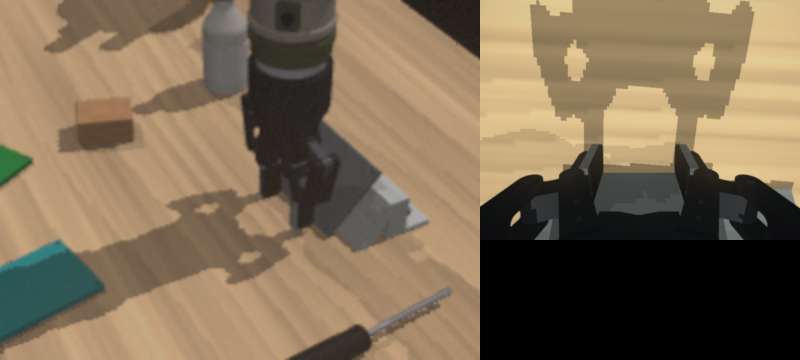

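The plate is leaning up over the stop, with its top edge past the stop's top. I make the last centimetre in small steps and watch the force.

Call:
play_rows:
  motion:
    - [0,0,0,-0.4,0,0,60]
    - [0,0,0,-0.7,0,0,60]
    - [0,0,0,-0.9,0,0,60]
    - [0,0,0,-0.9,0,0,60]

```text
clock: 8.98
tool_pos: [604.6, 88.8, 5.8]
eef_rot: [-0.029, 1.0, 0.0, 0.0]
force: [-0.5, 0.1, 0.2]
opening: 51.4
```

Call:
play_rows:
  motion:
    - [0,0,0,-0.2,0,0,60]
    - [0,0,0,-0.2,0,0,60]

```text
clock: 9.22
tool_pos: [606.5, 88.9, 5.8]
eef_rot: [-0.029, 1.0, 0.0, 0.0]
force: [-0.3, -0.0, -0.0]
opening: 51.1
```

Call:
play_rows:
  motion:
    - [0,0,0,1,0,0,60]
    - [0,0,0,3,0,0,60]
    - [0,0,0,5,0,-2,60]
    - [0,0,0,6,0,-7,60]
    - [0,0,0,6,0,-12,60]
    - [0,0,0,6,0,-15,60]
    - [0,0,0,6,0,-15,60]

```text
clock: 10.1
tool_pos: [547.9, 85.5, 158.8]
eef_rot: [-0.029, 1.0, -0.0, 0.003]
force: [-0.2, -0.3, -0.4]
opening: 51.3
```

Run:
```python
from h import *
a=ctrl.grab_frame('side')[130:310,200:440]; 
i=ctrl.camera_info('wrist'); b=ctrl.grab_frame('wrist')
save('s5',np.hstack([cv2.resize(a,(400,300)),cv2.resize(b,(400,300))]))
s=ctrl.read_state(); print(s['tool_pos'],s['eef_rot'],s['force'])
print(ctrl.spot_point('stop_top','wrist'),ctrl.spot_point('plate_center','wrist'))
```

```text
[545.9353196   85.45257959 155.45085555] [-2.85748018e-02  9.99591656e-01  3.48800174e-05 -1.32198797e-05] [-0.3726892   1.29324139 -0.96216628]
[{'pixel': [56.1, 232.6], 'p': 0.33}] [{'pixel': [320.2, 365.5], 'p': 0.55}]
```

View pics/s5.png

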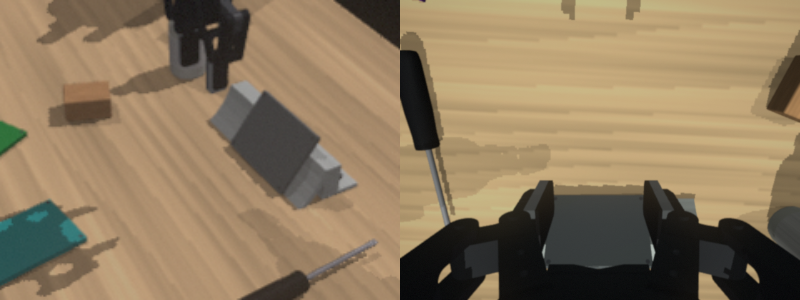

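The plate stands leaning on the stop by itself. In the side half its corners are at (261,93), (320,140), (297,207) and (232,150). Next I place these in the world frame.

Run:
```python
from h import *
i=ctrl.camera_info('side'); f=lambda p:(200+p[0]*.6,130+p[1]*.6)
ux=np.array([.998,.057]);uy=np.array([-.057,.998])
for n,p,z in (('TL',(261,93),69),('TR',(320,140),69),('BR',(297,207),4),('BL',(232,150),4),('stoptopL',(236,82),45),('stopfootL',(208,124),0),('stoptopR',(338,165),45)):
    w=onz(i,f(p),z); d=w[:2]-[623.2,105]; print(n,w.round(1),'stopxy',(d@ux).round(1),(d@uy).round(1))
```

```text
TL [653.8 139.9  69. ] stopxy 32.5 33.1
TR [665.9  29.5  69. ] stopxy 38.3 -77.8
BR [626.8   5.3   4. ] stopxy -2.0 -99.7
BL [610.9 130.1   4. ] stopxy -10.9 25.8
stoptopL [656.7 206.7  45. ] stopxy 39.2 99.6
stopfootL [611.6 196.5   0. ] stopxy -6.4 91.9
stoptopR [678.    7.2  45. ] stopxy 49.1 -100.7
```

The plate's centre is about 20 mm right of the stop's middle, and it leans right along the stop. I go over it to behind, staying high.

Call:
play_rows:
  motion:
    - [0,0,0,-4,-0.1,-2,60]
    - [0,0,0,-9,-0.3,-2,60]
    - [0,0,0,-14,-0.5,-2,60]
    - [0,0,0,-16.2,-0.5,-2,60]
    - [0,0,0,-16.2,-0.5,0,60]
    - [0,0,0,-16.2,-0.5,3,60]
    - [0,0,0,-16.2,-0.5,3,60]

```text
clock: 11.18
tool_pos: [705.6, 89.6, 120.7]
eef_rot: [-0.029, 1.0, 0.0, -0.005]
force: [0.8, -0.8, 0.1]
opening: 51.2
```

Run:
```python
from h import *
s=ctrl.read_state(); print(s['tool_pos'],s['eef_rot'],s['force'],s['qpos'])
```

```text
[705.5514236   89.63588779 120.66359807] [-2.85594906e-02  9.99581843e-01  1.00904298e-04 -4.52591239e-03] [ 0.83253188 -0.83031627  0.12807206] [ 1.36183403e-02  6.37884986e-01  2.67510146e-01  1.20947535e+00
  6.65079317e-05 -4.35092952e-02]
```

Call:
play_rows:
  motion:
    - [0,0,0,0,0,2,60]
    - [0,0,0,0,0,4,60]
    - [0,0,0,0,0,6,60]
    - [0,0,0,0,0,6.4,60]
    - [0,0,0,0,0,6.4,60]

```text
clock: 11.8
tool_pos: [708.7, 89.8, 62.3]
eef_rot: [-0.029, 1.0, 0.0, 0.0]
force: [0.8, -0.1, -0.1]
opening: 50.7
```

Run:
```python
from h import *
a=ctrl.grab_frame('side')[130:310,200:440]
save('s6',cv2.resize(a,(640,480)))
s=ctrl.read_state(); print(s['tool_pos'],s['eef_rot'],s['force'])
```

```text
[709.08996854  89.7585033   62.83651445] [-2.85976873e-02  9.99590816e-01  3.48782268e-05  6.09894679e-04] [ 0.65327733  0.60096112 -0.34939305]
```

View pics/s6.png

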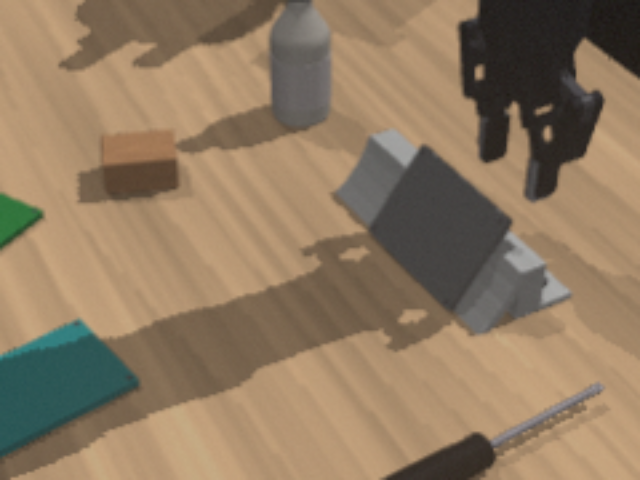

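The fingers are behind the leaning plate and nothing is disturbed. Now I push the top edge back in an arc.

Call:
play_rows:
  motion:
    - [0,0,0,1.2,0,0.7,60]
    - [0,0,0,2.4,0,0.7,60]
    - [0,0,0,4,0,0.1,60]
    - [0,0,0,5.8,0,-0.7,60]
    - [0,0,0,7.6,0,-1,60]
    - [0,0,0,9.6,0,-1,60]
    - [0,0,0,9.6,0,-1,60]
    - [0,0,0,9.6,0,-4,60]

```text
clock: 12.85
tool_pos: [611.9, 84.2, 100.8]
eef_rot: [-0.029, 1.0, 0.0, -0.001]
force: [0.4, -0.4, 0.0]
opening: 51.4
```

Run:
```python
from h import *
a=ctrl.grab_frame('side')[130:310,200:440]; b=ctrl.grab_frame('wrist')
save('s7',np.hstack([cv2.resize(a,(400,300)),cv2.resize(b,(400,300))]))
s=ctrl.read_state(); print(s['tool_pos'],s['eef_rot'],s['force'])
```

```text
[616.23302925  84.31156545 105.80510721] [-2.85911887e-02  9.99583871e-01 -2.11701076e-05  3.82459707e-03] [ 0.19594902 -0.98072373  0.86622508]
```

View pics/s7.png

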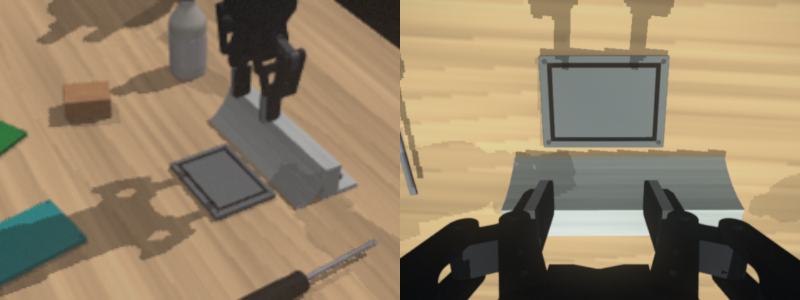

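The plate lies flat, seal frame up, just in front of the stop (wrist half: corners (540,57), (668,57), (663,147), (543,147)). I lift clear and check.

Call:
play_rows:
  motion:
    - [0,0,0,0,0,-5,60]
    - [0,0,0,0,0,-10,60]
    - [0,0,0,0,0,-13,60]
    - [0,0,0,0,0,-13,60]

```text
clock: 13.45
tool_pos: [615.2, 84.3, 234.9]
eef_rot: [-0.029, 1.0, -0.0, 0.003]
force: [0.3, -0.9, -0.5]
opening: 51.1
```

Run:
```python
from h import *
for c in ('wrist','side'):
    i=ctrl.camera_info(c); ctrl.grab_frame(c)
    for l,z in (('plate',7),('cleaner',0),('driver',10),('sleeve_box',30)):
      for d in ctrl.regions_of(l,c):
        q=max(cv2.findContours(d['mask'].astype(np.uint8),0,1)[0],key=len)[:,0]
        w=np.array([onz(i,p,z)[:2] for p in q.astype(float)],np.float32); b=cv2.minAreaRect(w)
        if d['p']>.4: print(c,l,round(d['p'],2),np.round(b[0],1),np.round(b[1]),round(b[2],1))
s=ctrl.read_state(); print(s['clock'],s['tool_pos'],s['force'])
```

```text
wrist plate 0.58 [573.1  85.3] [ 80. 111.] 2.6
wrist cleaner 0.56 [656.4 353.1] [111.  62.] 65.2
wrist driver 0.97 [ 571.2 -101. ] [196.  30.] 7.6
wrist sleeve_box 0.84 [487.  286.6] [58. 66.] 73.9
side plate 0.87 [327.7 280. ] [114.  88.] 30.4
side plate 0.75 [ 366.9 -134.5] [116.  83.] 71.7
side plate 0.72 [570.3  85. ] [ 85. 117.] 3.7
side plate 0.7 [333.6  88.5] [112.  89.] 12.5
side cleaner 0.81 [698.4 439.3] [288.  56.] 63.2
side cleaner 0.57 [572.1 -87.3] [208.  34.] 8.4
side driver 0.97 [566.4 -94.7] [205.  32.] 8.7
side sleeve_box 0.61 [478.9 276.9] [84. 59.] 73.0
13.95 [612.44130994  84.24253234 231.0441006 ] [-0.17067598  0.47187263 -0.74092259]
```

```bash
python3 -c "
from workcell import ctrl
print(ctrl.job_done())"
```

```text
the job is handed in; nothing more can be done
None
```

I turned the grey plate over without gripping it, and it now lies flat with the seal side up, just in front of the stop. I handed in at about 14 s of the 58 s allowed.

- **How it went:** Two spread fingers squared the plate to the stop and pushed it up the hollow front. It stood leaning there on its own after I backed off. I then went over it and pushed its top edge back from behind, and it fell over.
- **Plate check:** The last picture shows the seal frame on top. The wrist camera measured an 80 × 111 mm outline, squared to the stop within about 1 degree. The side camera agreed to about 3 mm in position and read 85 × 117 mm. The gap to the stop's foot line is about 5 mm judged from the picture, but about 11 mm from the computed positions.
- **Bystanders:** The bottle, screwdriver and box look unmoved in the pictures. The bottle and screwdriver position numbers were not reliable: bottle estimates differed by tens of mm between cameras, and one "bottle" hit was really the screwdriver. For those two I rely on the pictures.
- **Forces:** The highest wrist force in the end-of-move readings was about 11 N, from the fingertips touching the bench before the first push. The arm was clear of everything at hand-in.

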